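# Walk the die block round to its fence

## Robot

A 7-joint arm with a two-finger parallel gripper is mounted at the origin on the work surface. World frame = base frame: x ahead of the robot, y to its left, z up, the work surface at z = 0. Lengths are in m, angles in rad, forces in N, time in s.
With the tool pointing down it reaches from about 0.425 to 0.875 m from the base axis. Payload 4.7 kg.
Tool frame: the origin (TCP) lies between the finger pads; the fingertips stand 14 mm ahead of it and the grasp point (between the pads) lies 5 mm behind it; z points along the fingers, y is the line along which they close (so a half turn about z gives the same grasp; the last joint's range is limited). The gripper opens to 87 mm and grips with 3 to 60 N. Pads are 19 mm wide; open, the fingers measure 117 mm over their backs; the gripper's body (75 mm by 190 mm) begins 51 mm behind the grasp point.
Start: joints at [-1.309, 0.321, -0.07, 1.45, 0.023, 1.371, -0.057], TCP at [0.159, 0.63, 0.216] pointing down, gripper open.
Joint ranges: [-2.86, 2.86], [-0.3, 2.09], [-1.38, 1.24], [0.06, 2.45], [-1.56, 4.7], [0.09, 2.05], [-2.69, 2.69]. Speed limits (rad/s): [2.57, 2.57, 3.14, 3.14, 3.14, 3.14, 3.14].

## Interface

Orientations are given as a rotation vector (axis times angle).
In Python, from bench import ctrl gives the robot as it stands.
- The arm moves only by the tool step_arm, never from a script. Its argument "commands" is a list of rows, each an object with "travel": the shift along the tool's x, y, z in m, a list of three; "turn": the turn, a rotation vector about the tool's x, y, z in degrees, a list of three. A call has 1 to 5 rows; each row is the pose to reach, as a shift and turn from the pose commanded when the call began, along the tool's axes at that moment; what a row does not reach only later rows make up. A row lasts 1/10 s, in which the tool goes at most 50 mm and 8.59 degrees, less where a joint would pass 70% of its speed; a pose out of reach is approached as far as the arm can. A call with a gripper value outside its range is refused whole. "gripper" is the opening, from 0 (shut) to 1 (fully open), set as the call begins (left out, the last holds). The fingers move at their own pace and stop on an object; "force" is the grip in N (left out, the last holds). Time passes only in rows, so rows that repeat a pose let the fingers close. It gives the time, the measured TCP pose, the force, the opening and the grip force at its end, in the units of the state.
- ctrl.get_state(): the state, without advancing time (a new reading comes with each control period).
- ctrl.get_image(name): name is "side" or "top" or "wrist"; returns the picture (400x640x3 uint8, red, green, blue); there is no depth.
- ctrl.camera_model(name): a dict with "fx", "fy", "cx", "cy" (pixels), "R" (3x3) and "t" (3): a world point X has camera coordinates R X + t; the wrist camera has in their place "T_tool_cam" (4x4, takes a point from camera to tool coordinates, whose origin is the TCP and whose axes are the flange's). Camera axes: x right, y down, z forward; pixel columns grow to the right and rows downward; lengths in m; the calibration is good to about 2 mm. A picture is of the moment at which its call begins: read the wrist's pose just before it. camera_model takes no time and is no camera call.
- ctrl.close_job(): hands the job in; it is judged then, once.
The state is a dict: "time": time; "joint_positions": joint angles; "qd": joint speeds; "joint_torque": joint torques, N m; "position": TCP position; "tool_rot": TCP orientation; "ft_force": force on the tool from outside, world axes, zero at the start; "torque": the same for the moment, N m; "grip_width": opening from 0.0 (shut) to 1.0 (fully open); "grip_force": force on a finger pad.
Only numpy, scipy, OpenCV 4.12 (cv2) and the standard library are available. Lean on these libraries where they do the work, as an engineer would, in place of code of your own. Each camera call takes 0.05 s, during which the arm holds its last target. There are 200 camera calls.

## Task

The heavy black block stands askew on the bench. Push at its corners with the fingertips to walk it round until its bright face looks squarely at the fence, keeping it clear of the fence while it is still turned away, then push it up so that the bright face sits flush on the fence, between the two yellow marks. Only push the block: never grip, lift or tip it, and leave everything else on the bench where it is.

Things in the scene. Friction and masses are not known exactly. Their poses are not given: they have to be found in the camera images.
- block: Heavy black block, 90 (x) x 130 (y) x 60 (z) mm, 1.2 to 1.9 kg, too wide to grip; slides under 5 to 15 N. Origin: centre of its underside. Its +x face (130 x 60) is bright whitish, also marked by a whitish strip 14 mm wide on that edge of the top. It starts with its centre 135 to 165 mm in front of the fence, turned 0.6 to 1.45 rad anticlockwise (from above) from facing it.
- face_left (a point): Bottom corner of the bright face at its +y end: 45 mm along x and 65 mm along y from the block's origin.
- face_right (a point): Bottom corner of the bright face at its -y end: 45 mm along x and -65 mm along y from the block's origin.
- fence: Fixed aluminium bar, 300 mm long (y), 30 thick (x), 40 high, beyond the block from the robot. Origin: foot of the middle of its working face; that face is the plane x = 0 of its frame, +x points into the bar, away from the block (centre at negative x). When flush the block's axes are parallel to the fence's. Two yellow marks, 12 mm wide, cross it 100 mm either side of the middle.
- mouse: Bystander, leave alone: white computer mouse, 100 x 58 x 34 mm, loose. Origin: centre of its underside.
- puck: Bystander: black rubber disc, 64 mm across, 20 mm high, standing loose behind the fence. Origin: centre of its underside.
- spigot: Bystander: steel flanged spigot, flange 60 mm across, post 34 mm across, 65 mm high, standing loose about 210 mm to the right (-y) of the fence's middle line, beside the block. Origin: centre of its underside.
- pin_cup: Bystander: empty blue plastic cup, 60 mm across the rim, 55 mm high, standing loose about 220 mm to the left (+y) of the fence's middle line, beside the block. Origin: centre of its underside.
- driver: Bystander: screwdriver lying loose on the right. Origin: under its middle.
- jar: Bystander: small jar with a white cap, 56 mm across, 70 mm high, loose on the left. Origin: centre of its underside.
- standoff: Bystander: brass standoff, 18 mm across, 50 mm high, standing loose behind the fence. Origin: centre of its underside.
Not all that is in view belongs to the job. Leave any orange or turquoise look-alike of the block alone.

How it is judged:
By the outcome, as a careful person would: the job done as asked, in the order asked, and still so for the second after the job is handed in, with the robot touching nothing.
It also fails if it takes over 67 s, if anything falls off the work surface, if the arm or the gripper's body presses on something with over 40 N, if the wrist force passes 120 N, or if a joint passes its speed limit or range.

## Working session

There is one attempt and no reset: what is moved stays moved. The work goes in short steps, Python scripts to look and compute and a tool call to move; the robot and the scene stay as the last step left them, time stands still between calls to the robot, and variables do not carry over. Pictures are saved under pics/ and viewed, at most 10 in all, crops included, and the job is handed in when it is done.

Besides the shell and the picture viewer there is one more tool, called after "Emit:" as name(argument=value, ...), one argument or row to a line, values as JSON. step_arm: Moves the arm, as the interface text tells. Its arguments: {"type":"object","properties":{"commands":{"type":"array"},"gripper":{"type":"number"},"force":{"type":"number"}},"required":["commands"]}

```bash
ls; mkdir -p pics; python3 - <<'E'
from bench import ctrl
import cv2
for n in("top","side"):
    im=ctrl.get_image(n); cv2.imwrite(f"pics/{n}0.png",im[:,:,::-1])
    m=ctrl.camera_model(n); print(n,m)
s=ctrl.get_state(); print(s)
print(ctrl.camera_model("wrist"))
E
```

```text
pics
top {'fx': 472.36703283796226, 'fy': 472.36703283796226, 'cx': 318.1313260450372, 'cy': 197.6147242072768, 'R': array([[-0.01121469, -0.99990627, -0.00785354],
       [-0.98079319,  0.01252914, -0.19464772],
       [ 0.19472787,  0.00551978, -0.98084178]]), 't': array([0.00929699, 0.54357467, 1.35181821])}
side {'fx': 417.8416633851836, 'fy': 417.8416633851836, 'cx': 321.96341672087704, 'cy': 199.10835598350135, 'R': array([[ 0.83359955, -0.55236815,  0.00109971],
       [-0.28864718, -0.43730403, -0.85173235],
       [ 0.47095073,  0.70968628, -0.52397595]]), 't': array([-0.45320799,  0.20249783,  1.05173102])}
{'time': 0.1, 'joint_positions': array([-1.30886922,  0.32178108, -0.07007823,  1.45159404,  0.02260655,
        1.37078009, -0.05690793]), 'qd': array([-1.69352606e-03, -2.32045852e-04, -4.18198385e-04, -2.39493635e-03,
       -1.13014646e-03,  3.55219129e-05, -3.60657266e-04]), 'joint_torque': array([ 2.21513660e-04, -4.92570448e+01, -4.05428158e-01, -3.13399673e+01,
       -6.41343347e-02,  3.94799060e-02,  7.57484622e-05]), 'position': array([0.15937012, 0.62962264, 0.21502932]), 'tool_rot': array([-3.88250865e-01, -3.11738987e+00,  2.78319261e-03]), 'ft_force': array([ 0.3094813 , -0.29576223,  1.08901785]), 'torque': array([ 0.00012325, -0.03086087,  0.02805568]), 'grip_force': 0.0, 'grip_width': 1.0032884430737476}
{'fx': 311.99733636511695, 'fy': 311.99733636511695, 'cx': 317.64872907455884, 'cy': 204.4576260055176, 'T_tool_cam': array([[-1.62662428e-04, -9.54927113e-01, -2.96840331e-01,
         8.19589117e-02],
       [ 9.99999985e-01, -1.72564025e-04,  7.15415012e-06,
         2.70804701e-04],
       [-5.80556541e-05, -2.96840326e-01,  9.54927127e-01,
        -1.69507025e-01],
       [ 0.00000000e+00,  0.00000000e+00,  0.00000000e+00,
         1.00000000e+00]])}
```

View pics/top0.png

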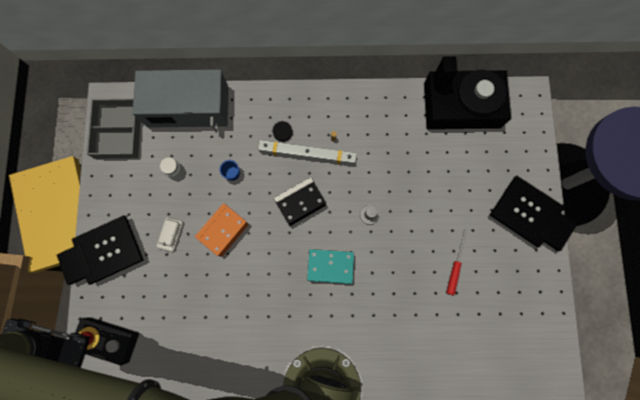

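View pics/side0.png

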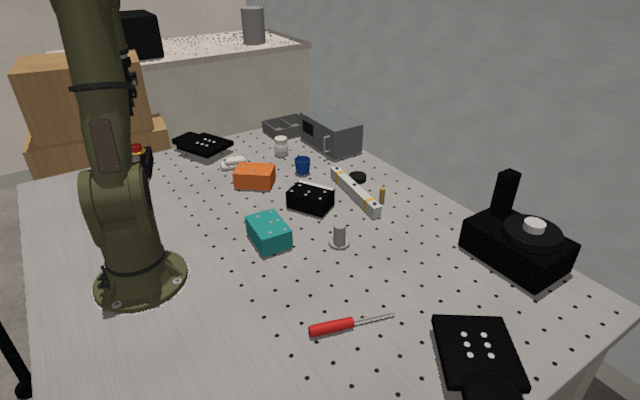

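The bright-edged black block is at top (300,202), with its whitish strip on the upper-left edge (277,193)-(312,180). The fence runs (262,147)-(355,158) with yellow marks near (275,147) and (340,155). The cup is at (230,170), the spigot at (370,214), the puck at (283,130) and the standoff at (334,135).

Things that could be taken for the block:
- orange look-alike (222,230)
- turquoise look-alike (330,267)
- black trays (107,250) and (533,212)
- black machine (467,98)

By its description (black, whitish strip, in front of the fence), I choose (300,202).

```bash
cat > h.py <<'E'
import numpy as np, cv2
from bench import ctrl
def ray(n,uv,z):
    m=ctrl.camera_model(n);R,t=np.array(m["R"]),np.array(m["t"])
    d=R.T@np.array([(uv[0]-m["cx"])/m["fx"],(uv[1]-m["cy"])/m["fy"],1.]);c=-R.T@t
    return (c+d*(z-c[2])/d[2])[:2]
def proj(n,X):
    m=ctrl.camera_model(n);p=np.array(m["R"])@X+m["t"]
    return np.array([m["fx"]*p[0]/p[2]+m["cx"],m["fy"]*p[1]/p[2]+m["cy"]])
def crop(im,x0,x1,y0,y1,k,f): cv2.imwrite(f,cv2.resize(im[y0:y1,x0:x1,::-1],None,fx=k,fy=k,interpolation=cv2.INTER_CUBIC))
E
python3 - <<'E'
from h import *
im=ctrl.get_image("top")
crop(im,215,395,115,245,4,"pics/c1.png")
h=cv2.cvtColor(im,cv2.COLOR_RGB2HSV)
y=cv2.inRange(h,(15,70,90),(35,255,255))[130:170,255:360]
n,l,st,ce=cv2.connectedComponentsWithStats(y)
for s,c in zip(st[1:],ce[1:]):
    if s[4]>5: print("yellow",s[4],c+[255,130],ray("top",c+[255,130],.04))
for nm,uv,z in[("cup",(230,170),.03),("spigot",(370,214),.03),("puck",(283,130),.02),("standoff",(334,135),.04),("orange",(222,230),.06),("turq",(330,267),.06),("block",(300,202),.06)]: print(nm,ray("top",uv,z))
E
```

```text
yellow 31 [333.29032258 133.70967742] [ 0.74676707 -0.04617759]
yellow 47 [274.63829787 146.95744681] [0.70664835 0.13466468]
yellow 49 [339.12244898 155.42857143] [ 0.67697092 -0.06278657]
cup [0.63805857 0.2721168 ]
spigot [ 0.49616463 -0.15224058]
puck [0.76800681 0.11078521]
standoff [ 0.74256798 -0.04829293]
orange [0.44934586 0.28507221]
turq [ 0.33845234 -0.02911156]
block [0.52981554 0.05649064]
```

View pics/c1.png

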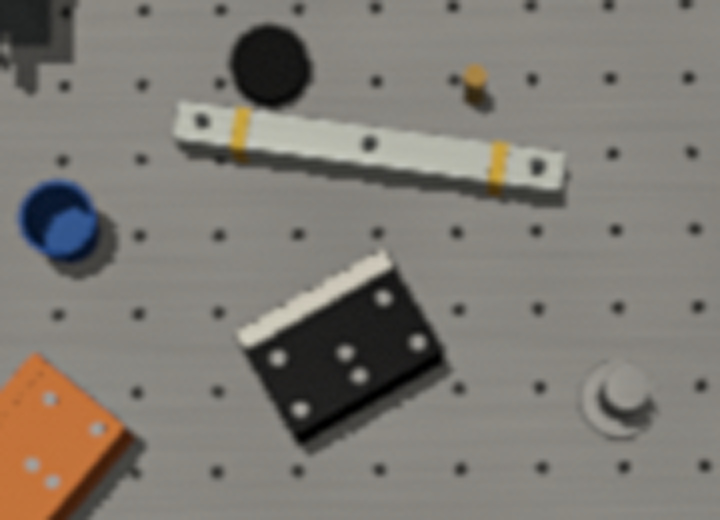

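The close crop confirms the choice: a black top with a whitish strip, crop corners (237,335), (385,250), (443,352), (301,432). The fence's top front edge runs (177,137)-(563,188). The spigot is to the right and the cup to the left.

```bash
cat >> h.py <<'E'
FA=ray("top",(215+177/4,115+137/4),.04);FB=ray("top",(215+563/4,115+188/4),.04)
fy=(FA-FB)/np.linalg.norm(FA-FB);fx=np.array([fy[1],-fy[0]])
F0=(FA+FB)/2
def block(show=True):
    im=ctrl.get_image("top");h=cv2.cvtColor(im,cv2.COLOR_RGB2HSV)
    w=((h[...,2]>150)&(h[...,1]<60)).astype(np.uint8)
    roi=np.zeros_like(w)
    # bench area 300 mm in front of the fence, taken at strip height
    P=[F0+fx*a+fy*b for a,b in((-.28,-.16),(-.28,.2),(.0,.2),(.0,-.16))]
    cv2.fillPoly(roi,[np.int32([np.round(proj("top",np.r_[p,.06])) for p in P])],1)
    n,l,st,ce=cv2.connectedComponentsWithStats(w*roi)
    best=None
    for i in range(1,n):
        if st[i,4]<60: continue
        p=np.argwhere(l==i)[:,::-1].astype(float)
        q=np.array([ray("top",u,.06) for u in p])
        c=q.mean(0);_,_,vt=np.linalg.svd(q-c);d=vt[0]*np.sign(vt[0]@fy);L=np.ptp((q-c)@d);W=np.ptp((q-c)@vt[1])
        if best is None or abs(L-.13)<abs(best[2]-.13): best=(c,d,L,W,st[i,4])
    c,d,L,W,A=best;nx=np.array([d[1],-d[0]]);b=c-.038*nx
    a=np.arctan2(nx[1],nx[0])-np.arctan2(fx[1],fx[0])
    C=[(round(float((b+nx*i*.045+d*j*.065-F0)@fx)*1e3),round(float((b+nx*i*.045+d*j*.065-F0)@fy)*1e3)) for i,j in((1,1),(1,-1),(-1,-1),(-1,1))]
    print("strip L,W,area",L.round(3),W.round(3),A,"rel deg",np.degrees(a).round(2),"centre fence mm",((b-F0)@fx*1e3).round(1),((b-F0)@fy*1e3).round(1),"corners FL FR RR RL",C)
    return b,nx,d
def tool(target=None):
    from scipy.spatial.transform import Rotation as Ro
    s=ctrl.get_state();R=Ro.from_rotvec(s["tool_rot"]).as_matrix();p=s["position"]
    f=np.r_[fx,0]; print("t",s["time"],"tcp",p.round(4),"fence mm",((p[:2]-F0)@fx*1e3).round(1),((p[:2]-F0)@fy*1e3).round(1),"yaw err tooly vs fy deg",np.degrees(np.arctan2(R[1,1],R[0,1])-np.arctan2(fy[1],fy[0])).round(2),"tilt",R[:,2].round(3),"F",s["ft_force"].round(1),"w",s["grip_width"])
    if target is not None:
        T=np.r_[F0+fx*target[0]+fy*target[1],target[2]]; print("target",T.round(3),"travel tool",(R.T@(T-p)).round(4))
E
python3 - <<'E'
from h import *
print("fence",FA,FB,np.linalg.norm(FA-FB),F0,np.degrees(np.arctan2(fx[1],fx[0])))
for n,v in(("FL",(237,335)),("FR",(385,250)),("RR",(443,352)),("RL",(301,432))):
    q=ray("top",(215+v[0]/4,115+v[1]/4),.06);print(n,((q-F0)@fx*1e3).round(),((q-F0)@fy*1e3).round(),q.round(3))
block()
tool((-.24,.05,.16))
E
```

```text
fence [0.69996307 0.1818813 ] [ 0.65550368 -0.11302726] 0.2982409981836135 [0.67773338 0.03442702] -8.57315452499852
FL -150.0 77.0 [0.541 0.133]
FR -71.0 -23.0 [0.604 0.023]
RR -142.0 -76.0 [ 0.526 -0.02 ]
RL -215.0 19.0 [0.468 0.085]
strip L,W,area 0.125 0.016 205 rel deg 37.85 centre fence mm -143.4 2.6 corners FL FR RR RL [(-148, 82), (-68, -21), (-139, -76), (-219, 26)]
t 0.2 tcp [0.1594 0.6298 0.2154] fence mm -601.3 511.4 yaw err tooly vs fy deg -5.63 tilt [-0.    -0.001 -1.   ] F [ 0.1 -0.3  0.1] w 0.9990036636412365
target [0.448 0.12  0.16 ] travel tool [-0.4048 -0.4237  0.0559]
```

Emit:
step_arm(
  commands=[
    {"travel": [-0.034,-0.029,0.004],"turn": [0,0,0]},
    {"travel": [-0.068,-0.058,0.008],"turn": [0,0,0]},
    {"travel": [-0.102,-0.087,0.012],"turn": [0,0,0]},
    {"travel": [-0.136,-0.116,0.016],"turn": [0,0,0]},
    {"travel": [-0.17,-0.145,0.02],"turn": [0,0,0]},
  ],
)

```text
time: 0.7
position: [0.2895, 0.4462, 0.1958]
tool_rot: [0.388, 3.117, 0.0]
ft_force: [0.9, 0.4, -0.6]
grip_width: 0.996
grip_force: 0.0
```

Emit:
step_arm(
  commands=[
    {"travel": [-0.034,-0.029,0.004],"turn": [0,0,0]},
    {"travel": [-0.068,-0.058,0.008],"turn": [0,0,0]},
    {"travel": [-0.102,-0.087,0.012],"turn": [0,0,0]},
    {"travel": [-0.136,-0.116,0.016],"turn": [0,0,0]},
    {"travel": [-0.17,-0.145,0.02],"turn": [0,0,-5.63]},
  ],
)

```text
time: 1.2
position: [0.4187, 0.264, 0.176]
tool_rot: [0.231, 3.133, 0.001]
ft_force: [1.7, -0.2, 0.4]
grip_width: 1.005
grip_force: 0.0
```

```bash
python3 - <<'E'
from h import *
tool((-.231,-.048,.12))
E
```

```text
t 1.2 tcp [0.4187 0.264  0.176 ] fence mm -290.4 188.4 yaw err tooly vs fy deg 0.12 tilt [ 0.     0.001 -1.   ] F [ 1.7 -0.2  0.4] w 1.0052073812021851
target [0.442 0.021 0.12 ] travel tool [-0.0589 -0.2365  0.0559]
```

Emit:
step_arm(
  commands=[
    {"travel": [-0.03,-0.035,0.01]},
    {"travel": [-0.059,-0.075,0.02]},
    {"travel": [-0.059,-0.12,0.03]},
    {"travel": [-0.059,-0.165,0.04]},
    {"travel": [-0.059,-0.21,0.05]},
  ],
)

```text
$.commands[0]: bad value
```

Emit:
step_arm(
  commands=[
    {"travel": [0,-0.0265,0.01]},
    {"travel": [0,-0.0265,0.04]},
    {"travel": [0,-0.0265,0.07]},
    {"travel": [0,-0.0265,0.097]},
    {"travel": [0,-0.0265,0.097]},
  ],
)

```text
$.commands[0]: bad value
```

```bash
python3 - <<'E'
from h import *
tool((-.231,-.048,.029))
a=ctrl.get_image("top");b=ctrl.get_image("wrist")
cv2.imwrite("pics/p2.png",np.vstack([cv2.resize(a[100:300,200:420,::-1],(500,300)),cv2.resize(b[:,:,::-1],(480,300)).copy() if 0 else cv2.resize(b[:,:,::-1],(500,300))]))
E
```

```text
t 1.2 tcp [0.4187 0.264  0.176 ] fence mm -290.4 188.4 yaw err tooly vs fy deg 0.12 tilt [ 0.     0.001 -1.   ] F [ 1.7 -0.2  0.4] w 1.0052073812021851
target [0.442 0.021 0.029] travel tool [-0.0588 -0.2366  0.1469]
```

View pics/p2.png

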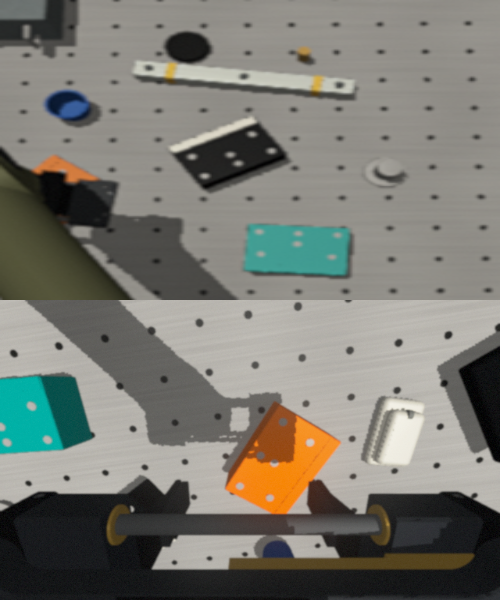

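The arm hasn't moved; those rows were refused because they lacked a turn. The top view shows the block unchanged, and the wrist view shows the robot side: orange block, mouse and turquoise block.

Emit:
step_arm(
  commands=[
    {"travel": [-0.03,-0.035,0.01],"turn": [0,0,0]},
    {"travel": [-0.059,-0.075,0.02],"turn": [0,0,0]},
    {"travel": [-0.059,-0.12,0.03],"turn": [0,0,0]},
    {"travel": [-0.059,-0.165,0.04],"turn": [0,0,0]},
    {"travel": [-0.059,-0.21,0.05],"turn": [0,0,0]},
  ],
)

```text
time: 1.8
position: [0.4446, 0.0478, 0.1256]
tool_rot: [0.235, 3.133, 0.0]
ft_force: [0.5, -0.4, -0.8]
grip_width: 0.999
grip_force: 0.0
```

Emit:
step_arm(
  commands=[
    {"travel": [0,-0.0265,0.01],"turn": [0,0,0]},
    {"travel": [0,-0.0265,0.04],"turn": [0,0,0]},
    {"travel": [0,-0.0265,0.07],"turn": [0,0,0]},
    {"travel": [0,-0.0265,0.097],"turn": [0,0,0]},
    {"travel": [0,-0.0265,0.097],"turn": [0,0,0]},
  ],
)

```text
time: 2.3
position: [0.4378, 0.0227, 0.0262]
tool_rot: [-0.235, -3.126, 0.004]
ft_force: [0.1, 0.3, -0.3]
grip_width: 0.996
grip_force: 0.0
```

```bash
python3 - <<'E'
from h import *
tool((-.231,-.048,.029))
block()
crop(ctrl.get_image("top"),215,395,115,245,4,"pics/p3.png")
E
```

```text
t 2.3 tcp [0.4378 0.0227 0.0262] fence mm -235.5 -47.4 yaw err tooly vs fy deg -0.01 tilt [-0.007 -0.002 -1.   ] F [ 0.1  0.3 -0.3] w 0.9964654921118741
target [0.442 0.021 0.029] travel tool [-0.0045 -0.0006 -0.0029]
strip L,W,area 0.127 0.017 214 rel deg 37.81 centre fence mm -143.4 3.0 corners FL FR RR RL [(-148, 82), (-68, -21), (-139, -76), (-219, 27)]
```

View pics/p3.png

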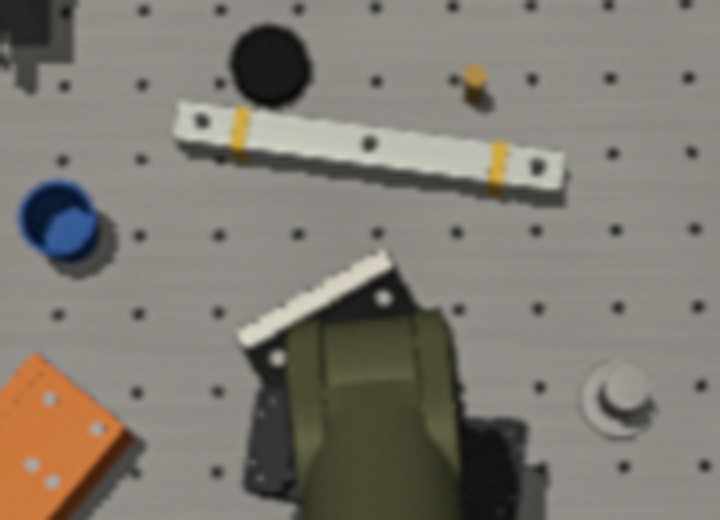

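Emit:
step_arm(
  commands=[
    {"travel": [-0.006,0.005,0],"turn": [0,0,0]},
    {"travel": [-0.012,0.01,0],"turn": [0,0,0]},
    {"travel": [-0.018,0.015,0],"turn": [0,0,0]},
    {"travel": [-0.024,0.02,0],"turn": [0,0,0]},
    {"travel": [-0.03,0.024,0],"turn": [0,0,0]},
  ],
)

```text
time: 2.9
position: [0.4711, 0.0434, 0.0292]
tool_rot: [-0.23, -3.125, -0.0]
ft_force: [-11.6, 1.3, 9.2]
grip_width: 0.998
grip_force: 5.9
```

```bash
python3 - <<'E'
from h import *
tool()
block()
E
```

```text
t 2.9 tcp [0.4711 0.0434 0.0292] fence mm -205.7 -22.0 yaw err tooly vs fy deg 0.14 tilt [-0.008  0.001 -1.   ] F [-11.6   1.3   9.2] w 0.9984665942331021
strip L,W,area 0.18 0.007 129 rel deg -0.19 centre fence mm -40.1 1.8 corners FL FR RR RL [(5, 67), (5, -63), (-85, -63), (-85, 67)]
```

```bash
sed -i 's/        if best is None or/        if not(.1<L<.15 and .009<W<.024): continue\n        if best is None or/; s/((-.28,-.16),(-.28,.2),(.0,.2),(.0,-.16))/((-.28,-.16),(-.28,.2),(EDGE,.2),(EDGE,-.16))/; s/^def block/EDGE=-.012\ndef block/' h.py; python3 - <<'E'
from h import *
block()
E
```

```text
Traceback (most recent call last):
  File "h.py", line 31, in block
    c,d,L,W,A=best;nx=np.array([d[1],-d[0]]);b=c-.038*nx
    ^^^^^^^^^
TypeError: cannot unpack non-iterable NoneType object
```

```bash
python3 - <<'E'
from h import *
crop(ctrl.get_image("top"),215,395,115,245,4,"pics/p4.png")
E
```

```text
(no output)
```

View pics/p4.png

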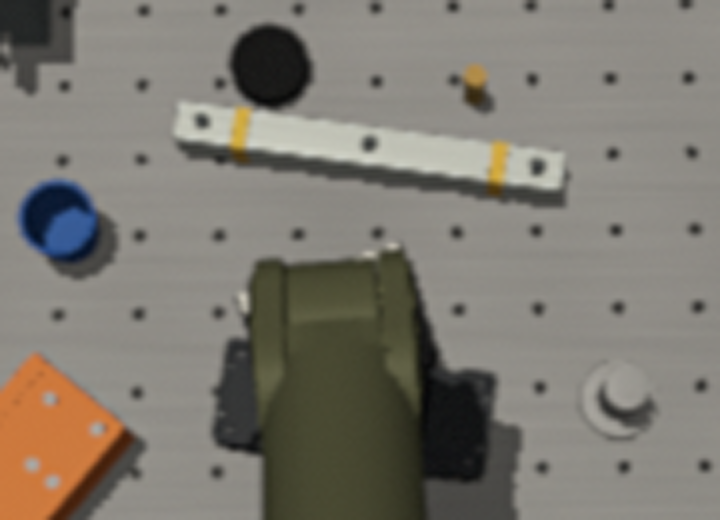

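The arm hides the middle of the strip, but its ends show at crop (240,298) and (393,245): the block has turned to about 26° and is clear of the fence. I'll push on, then back off to measure.

Emit:
step_arm(
  commands=[
    {"travel": [-0.005,0.003,0],"turn": [0,0,0]},
    {"travel": [-0.01,0.006,0],"turn": [0,0,0]},
    {"travel": [-0.015,0.008,0],"turn": [0,0,0]},
    {"travel": [-0.02,0.01,0],"turn": [0,0,0]},
    {"travel": [-0.02,0.01,0],"turn": [0,0,0]},
  ],
)

```text
time: 3.55
position: [0.4942, 0.0517, 0.0292]
tool_rot: [-0.229, -3.129, -0.002]
ft_force: [-5.2, 2.6, 1.8]
grip_width: 0.995
grip_force: 2.4
```

Emit:
step_arm(
  commands=[
    {"travel": [0.015,-0.003,0],"turn": [0,0,0]},
    {"travel": [0.035,-0.01,0],"turn": [0,0,0]},
    {"travel": [0.05,-0.01,0],"turn": [0,0,0]},
    {"travel": [0.05,-0.01,0],"turn": [0,0,0]},
  ],
)

```text
time: 3.95
position: [0.4441, 0.0477, 0.0297]
tool_rot: [0.233, 3.133, 0.002]
ft_force: [-0.0, -0.5, 0.8]
grip_width: 1.002
grip_force: 0.0
```

```bash
python3 - <<'E'
from h import *
tool()
block()
E
```

```text
t 3.95 tcp [0.4441 0.0477 0.0297] fence mm -233.0 -21.7 yaw err tooly vs fy deg 0.07 tilt [ 0.     0.002 -1.   ] F [-0.  -0.5  0.8] w 1.002204837987673
strip L,W,area 0.125 0.016 206 rel deg 16.2 centre fence mm -116.5 7.4 corners FL FR RR RL [(-91, 82), (-55, -42), (-142, -68), (-178, 57)]
```

Emit:
step_arm(
  commands=[
    {"travel": [-0.015,0.015,0],"turn": [0,0,0]},
    {"travel": [-0.035,0.021,0],"turn": [0,0,0]},
    {"travel": [-0.044,0.021,0],"turn": [0,0,0]},
    {"travel": [-0.051,0.021,0],"turn": [0,0,0]},
    {"travel": [-0.058,0.021,0],"turn": [0,0,0]},
  ],
)

```text
time: 4.5
position: [0.5023, 0.0604, 0.0282]
tool_rot: [-0.231, -3.126, -0.001]
ft_force: [-5.8, 4.4, 1.1]
grip_width: 1.002
grip_force: 3.2
```

Emit:
step_arm(
  commands=[
    {"travel": [-0.006,0.001,0],"turn": [0,0,0]},
    {"travel": [-0.012,0.002,0],"turn": [0,0,0]},
    {"travel": [-0.017,0.003,0],"turn": [0,0,0]},
    {"travel": [-0.017,0.003,0],"turn": [0,0,0]},
  ],
)

```text
time: 4.9
position: [0.5212, 0.0603, 0.0283]
tool_rot: [-0.232, -3.129, -0.0]
ft_force: [-3.2, 3.2, -1.0]
grip_width: 0.999
grip_force: 1.9
```

Emit:
step_arm(
  commands=[
    {"travel": [0.015,0,0],"turn": [0,0,0]},
    {"travel": [0.045,0,0],"turn": [0,0,0]},
    {"travel": [0.065,0,0],"turn": [0,0,0]},
    {"travel": [0.065,0,0],"turn": [0,0,0]},
  ],
)

```text
time: 5.3
position: [0.4564, 0.0688, 0.0289]
tool_rot: [-0.234, -3.132, -0.001]
ft_force: [-0.2, -0.6, 0.1]
grip_width: 0.999
grip_force: 0.0
```

```bash
python3 - <<'E'
from h import *
tool()
block()
E
```

```text
t 5.3 tcp [0.4564 0.0688 0.0289] fence mm -224.0 1.0 yaw err tooly vs fy deg 0.02 tilt [-0.001  0.001 -1.   ] F [-0.2 -0.6  0.1] w 0.9985618126922724
strip L,W,area 0.124 0.017 212 rel deg 4.54 centre fence mm -98.6 1.2 corners FL FR RR RL [(-59, 70), (-49, -60), (-138, -67), (-149, 62)]
```

Emit:
step_arm(
  commands=[
    {"travel": [-0.02,0,0],"turn": [0,0,0]},
    {"travel": [-0.045,0,0],"turn": [0,0,0]},
    {"travel": [-0.06,0,0],"turn": [0,0,0]},
    {"travel": [-0.066,0,0],"turn": [0,0,0]},
    {"travel": [-0.072,0,0],"turn": [0,0,0]},
  ],
)

```text
time: 5.85
position: [0.5274, 0.0592, 0.0286]
tool_rot: [-0.232, -3.127, -0.001]
ft_force: [-9.1, 4.7, 5.8]
grip_width: 0.999
grip_force: 4.7
```

Emit:
step_arm(
  commands=[
    {"travel": [-0.004,0,0],"turn": [0,0,0]},
    {"travel": [-0.008,0,0],"turn": [0,0,0]},
    {"travel": [-0.011,0,0],"turn": [0,0,0]},
    {"travel": [-0.011,0,0],"turn": [0,0,0]},
  ],
)

```text
time: 6.25
position: [0.537, 0.0576, 0.0284]
tool_rot: [-0.233, -3.125, -0.001]
ft_force: [-9.3, 2.7, 7.1]
grip_width: 1.003
grip_force: 5.2
```

Emit:
step_arm(
  commands=[
    {"travel": [0.015,0,0],"turn": [0,0,0]},
    {"travel": [0.045,0,0],"turn": [0,0,0]},
    {"travel": [0.065,0,0],"turn": [0,0,0]},
    {"travel": [0.065,0,0],"turn": [0,0,0]},
  ],
)

```text
time: 6.65
position: [0.4744, 0.0663, 0.0288]
tool_rot: [-0.234, -3.132, -0.001]
ft_force: [0.5, -0.1, 0.3]
grip_width: 0.997
grip_force: 0.0
```

```bash
python3 - <<'E'
from h import *
tool()
block()
E
```

```text
t 6.65 tcp [0.4744 0.0663 0.0288] fence mm -205.8 1.3 yaw err tooly vs fy deg 0.04 tilt [-0.001  0.001 -1.   ] F [ 0.5 -0.1  0.3] w 0.9973902400724323
strip L,W,area 0.124 0.016 210 rel deg 0.17 centre fence mm -86.8 -1.0 corners FL FR RR RL [(-42, 64), (-42, -66), (-132, -66), (-132, 64)]
```

Emit:
step_arm(
  commands=[
    {"travel": [-0.025,-0.001,0],"turn": [0,0,0]},
    {"travel": [-0.045,-0.002,0],"turn": [0,0,0]},
    {"travel": [-0.06,-0.002,0],"turn": [0,0,0]},
    {"travel": [-0.068,-0.002,0],"turn": [0,0,0]},
    {"travel": [-0.075,-0.002,0],"turn": [0,0,0]},
  ],
)

```text
time: 7.2
position: [0.5465, 0.0533, 0.0283]
tool_rot: [-0.234, -3.123, 0.001]
ft_force: [-15.6, 1.7, 10.5]
grip_width: 0.996
grip_force: 7.1
```

Emit:
step_arm(
  commands=[
    {"travel": [-0.006,0,0],"turn": [0,0,0]},
    {"travel": [-0.012,0,0],"turn": [0,0,0]},
    {"travel": [-0.018,0,0],"turn": [0,0,0]},
    {"travel": [-0.024,0,0],"turn": [0,0,0]},
    {"travel": [-0.026,0,0],"turn": [0,0,0]},
  ],
)

```text
time: 7.7
position: [0.5732, 0.0495, 0.0282]
tool_rot: [-0.234, -3.125, 0.001]
ft_force: [-11.9, 1.6, 8.3]
grip_width: 1.006
grip_force: 6.3
```

```bash
python3 - <<'E'
from h import *
tool()
E
```

```text
t 7.7 tcp [0.5732 0.0495 0.0282] fence mm -105.6 -0.7 yaw err tooly vs fy deg 0.02 tilt [-0.007  0.    -1.   ] F [-11.9   1.6   8.3] w 1.0063160644995681
```

Emit:
step_arm(
  commands=[
    {"travel": [-0.002,0,0],"turn": [0,0,0]},
    {"travel": [-0.004,0,0],"turn": [0,0,0]},
    {"travel": [-0.005,0,0],"turn": [0,0,0]},
  ],
)

```text
time: 8.0
position: [0.5772, 0.0489, 0.0282]
tool_rot: [-0.233, -3.124, 0.0]
ft_force: [-13.4, 1.4, 9.4]
grip_width: 0.999
grip_force: 6.4
```

Emit:
step_arm(
  commands=[
    {"travel": [-0.001,0,0],"turn": [0,0,0]},
    {"travel": [-0.002,0,0],"turn": [0,0,0]},
  ],
)

```text
time: 8.2
position: [0.5777, 0.0488, 0.0283]
tool_rot: [-0.233, -3.121, -0.0]
ft_force: [-18.5, 2.0, 14.2]
grip_width: 0.998
grip_force: 9.1
```

```bash
python3 - <<'E'
from h import *
tool()
E
```

```text
t 8.2 tcp [0.5777 0.0488 0.0283] fence mm -101.1 -0.7 yaw err tooly vs fy deg 0.03 tilt [-0.012  0.001 -1.   ] F [-18.5   2.   14.2] w 0.9978876090293075
```

Emit:
step_arm(
  commands=[
    {"travel": [-0.001,0,0],"turn": [0,0,0]},
    {"travel": [-0.002,0,0],"turn": [0,0,0]},
    {"travel": [-0.003,0,0],"turn": [0,0,0]},
    {"travel": [-0.003,0,0],"turn": [0,0,0]},
  ],
)

```text
time: 8.6
position: [0.5776, 0.0488, 0.0283]
tool_rot: [-0.233, -3.114, -0.001]
ft_force: [-25.1, 2.5, 19.8]
grip_width: 1.0
grip_force: 12.3
```

Emit:
step_arm(
  commands=[
    {"travel": [-0.001,0,0],"turn": [0,0,0]},
    {"travel": [-0.002,0,0],"turn": [0,0,0]},
    {"travel": [-0.002,0,0],"turn": [0,0,0]},
  ],
)

```text
time: 8.9
position: [0.5776, 0.0489, 0.028]
tool_rot: [-0.232, -3.11, -0.002]
ft_force: [-29.1, 2.7, 23.9]
grip_width: 1.001
grip_force: 14.8
```

```bash
python3 - <<'E'
from h import *
tool()
E
```

```text
t 8.9 tcp [0.5776 0.0489 0.028 ] fence mm -101.2 -0.6 yaw err tooly vs fy deg 0.03 tilt [-0.023  0.003 -1.   ] F [-29.1   2.7  23.9] w 1.0013347073951289
```

Emit:
step_arm(
  commands=[
    {"travel": [0.008,0,0],"turn": [0,0,0]},
    {"travel": [0.02,0,0],"turn": [0,0,0]},
    {"travel": [0.05,0,0],"turn": [0,0,0]},
    {"travel": [0.085,0,0],"turn": [0,0,0]},
    {"travel": [0.11,0,-0.01],"turn": [0,0,0]},
  ],
)

```text
time: 9.4
position: [0.4768, 0.0634, 0.0381]
tool_rot: [-0.235, -3.132, 0.002]
ft_force: [0.4, -0.4, 0.5]
grip_width: 0.998
grip_force: 0.0
```

Emit:
step_arm(
  commands=[
    {"travel": [0,0,-0.03],"turn": [0,0,0]},
    {"travel": [0,0,-0.06],"turn": [0,0,0]},
    {"travel": [0,0,-0.06],"turn": [0,0,0]},
  ],
)

```text
time: 9.7
position: [0.483, 0.0642, 0.1035]
tool_rot: [0.235, 3.123, 0.006]
ft_force: [0.8, 1.1, 0.2]
grip_width: 0.997
grip_force: 0.0
```

```bash
python3 - <<'E'
import h
from h import *
tool()
for e in(0,.003): 
    h.EDGE=e
    try: block()
    except TypeError: print("none")
t=ctrl.get_image("top");s=ctrl.get_image("side")
a=cv2.resize(t[115:245,215:395,::-1],(600,290) if 0 else (540,390),interpolation=cv2.INTER_CUBIC)
cv2.imwrite("pics/e1.png",a)
crop(s,270,420,140,250,4,"pics/e2.png")
E
```

```text
t 9.7 tcp [0.483  0.0642 0.1035] fence mm -197.0 0.5 yaw err tooly vs fy deg -0.02 tilt [ 0.01   0.003 -1.   ] F [0.8 1.1 0.2] w 0.9971882275029145
none
none
```

View pics/e1.png

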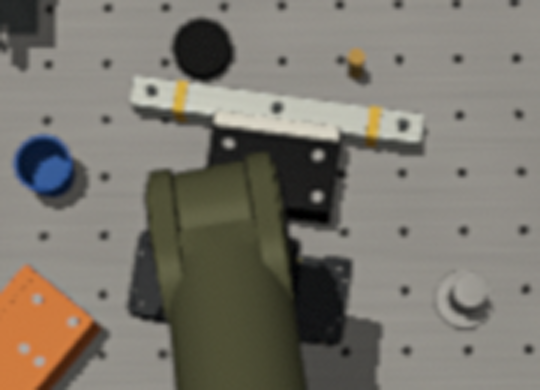

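View pics/e2.png

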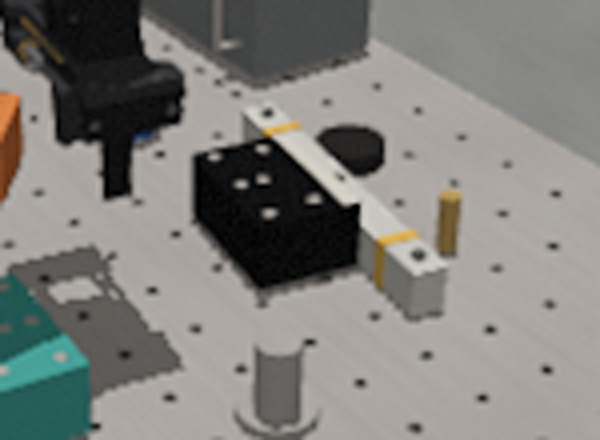

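Both views show the bright face against the fence with no visible gap. The strip is at (217,115)-(338,133) in the top crop, between the yellow marks at x≈180 and 373, and the bystanders are unmoved. I'll check the angle once from the strip/black edge, then hand in.

```bash
python3 - <<'E'
from h import *
g=cv2.cvtColor(ctrl.get_image("top"),cv2.COLOR_RGB2GRAY).astype(float)
def edge(us,v0,v1,z,sgn):  # strongest vertical edge, sub-pixel by centroid
    out=[]
    for u in us:
        d=np.clip(sgn*np.diff(g[v0(u):v1(u),u]),0,None);k=d.argmax();s=slice(max(k-1,0),k+2)
        out.append(ray("top",(u,v0(u)+.5+(np.arange(len(d))[s]*d[s]).sum()/d[s].sum()),z))
    p=(np.array(out)-F0)@np.c_[fx,fy]; m=np.polyfit(p[:,1],p[:,0],1);return m,p
mid=lambda u:int(round(154+ (u-290)*.14+1))
m,p=edge(range(290,325),lambda u:mid(u)-3,lambda u:mid(u)+9,.06,-1)
print("strip/black edge slope deg",np.degrees(m[0]).round(2),"x at y=0 mm",m[1]*1e3,"(flush: -14) resid",(p[:,0]-np.polyval(m,p[:,1])).std()*1e3)
top=lambda u:int(round(143+(u-262)*.137))
m2,p2=edge([u for u in range(262,350) if u not in range(272,280) and u not in range(334,345)],lambda u:top(u)-8,lambda u:top(u)+5,.04,1)
print("fence back slope",np.degrees(m2[0]).round(2),m2[1]*1e3,"(30)",(p2[:,0]-np.polyval(m2,p2[:,1])).std()*1e3)
E
```

```text
strip/black edge slope deg 0.06 x at y=0 mm -16.257215766823567 (flush: -14) resid 0.19967613466735357
fence back slope 0.94 27.99158371051896 (30) 7.966774302634501
```

```bash
python3 -c "
from bench import ctrl
print(ctrl.close_job())"
```

```text
the job is handed in; nothing more can be done
None
```

I handed the job in at about 10 s of the 67 s: the block was squared up 42 mm clear of the fence, then pushed until its bright face stopped firmly against it. It sits near the middle between the yellow marks, with the bystanders in view unmoved.

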